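# Bolt the jewellery case shut

### The arm

A 6-joint arm with a two-finger parallel gripper is mounted at the origin on the work surface. World frame = base frame: x ahead of the robot, y to its left, z up, the work surface at z = 0. Lengths are in mm, angles in rad, forces in N, time in s.
With the tool pointing down it reaches from about 250 to 800 mm from the base axis. Payload 8.5 kg.
Tool frame: the origin (TCP) lies midway between the tips of the shut fingers; the grasp point (between the pads) lies 19 mm behind it; z points along the fingers, y is the line along which they close (so a half turn about z gives the same grasp; the last joint's range is limited). The gripper opens to 85 mm and grips with 20 to 120 N. Pads are 22 mm wide; open, the fingers measure 114 mm over their backs; the gripper's body (76 mm by 85 mm) begins 54 mm behind the grasp point. The pads swing forward as they close: fully open they stand 13 mm farther back than shut.
Start: joints at [-1.184, 0.238, -0.013, 1.319, 0, 1.571], TCP at [198.026, -486.173, 231.276] pointing down, gripper open.
Joint ranges: [-2.66, 2.66], [-1.03, 1.9], [-1.14, 1.46], [-1.82, 2.27], [-1.45, 1.34], [-3.14, 3.14]. Speed limits (rad/s): [2.22, 2.22, 2.79, 3.14, 3.14, 3.14].

### API

Orientations are given as a 3x3 rotation matrix whose columns are the frame's x, y, z axes.
In Python, from plant import * gives the robot as it stands. The module is installed in compiled form; this text tells all that it offers.
- The arm moves only by the tool send_rows, never from a script. Its argument "moves" is a list of rows, each an object with "dp": the shift along the tool's x, y, z in cm, a list of three; "spin": the turn about the tool's z in degrees. A call has 1 to 12 rows; each row is the pose to reach, as a shift and turn from the pose commanded when the call began, along the tool's axes at that moment; what a row does not reach only later rows make up. A row lasts 1/8 s, in which the tool goes at most 62.5 mm and 10.7 degrees, less where a joint would pass 70% of its speed; a pose out of reach is approached as far as the arm can. A call with a gripper value outside its range is refused whole. "grip" is the opening in per cent of the stroke, from 0 (shut) to 100 (fully open), set as the call begins (left out, the last holds). The fingers move at their own pace and stop on an object; "force" is the grip in N (left out, the last holds). Time passes only in rows, so rows that repeat a pose let the fingers close. It gives the time, the measured TCP pose, the force, the opening and the grip force at its end, in the units of the state.
- read_state(): the state, without advancing time (a new reading comes with each control period).
- snapshot(name): name is "scene" or "top" or "wrist"; returns a dict with "img" (420x560x3 uint8, red, green, blue), "depth" (420x560 float32, mm along the optical axis (not along the pixel's ray), 0 where there is no reading), "mtx" (3x3 intrinsics, pixels), "R" (3x3) and "t" (3): a world point X has camera coordinates R X + t. Camera axes: x right, y down, z forward; pixel columns grow to the right and rows downward; lengths in mm; the calibration is good to about 2 mm. A picture is of the moment at which its call begins.
- hand_in(): hands the job in; it is judged then, once.
The state is a dict: "clock": time; "q": joint angles; "qd": joint speeds; "tau": joint torques, N m; "tool_pos": TCP position; "ee_rot": TCP orientation; "wrist_force": force on the tool from outside, world axes, zero at the start; "ft_torque": the same for the moment, N m; "finger_gap": finger opening in mm; "finger_force": force on a finger pad.
Only numpy, scipy, OpenCV 4.12 (cv2) and the standard library are available. Lean on these libraries where they do the work, as an engineer would, in place of code of your own. Each camera call takes 0.05 s, during which the arm holds its last target. There are 200 camera calls.

### The job

The wooden jewellery case on the dresser is shut but not bolted. Lift the handle of the slide bolt on its top up out of the notch it lies in, slide the bolt through the keeper on the lid, and lower the handle fully home into the second notch, then let go. Feel for that notch and never force the handle hard against the rail, and leave the other things on the case and the dresser undisturbed.

Things in the scene. Friction and masses are not known exactly. Their poses are not given: they have to be found in the camera images.
- case: Closed wooden box fixed to the dresser, 240 (x) x 340 (y) x 90 mm high; origin at the centre of its underside, z up. A steel slide bolt lies on its flat top, parallel to the case's y axis; its handle sticks out towards the case's -x, and the bolt shuts by sliding towards the case's +y.
- rod (a point): Point on the axis of the bolt's steel rod (12 mm diameter, along the case's y), beside the centre of the first notch; fixed to the case at x -20, y -95, z +114 mm, which is 24 mm above the case's top. The rod runs under three steel arches at the case's y = +16, +33 and +58 mm, each up to 39 mm above the top, 30 mm wide; the last is the keeper on the lid.
- rail: Steel notched rail on the case, parallel to the rod, 29 mm from its axis on the handle's side, 10 mm wide; origin and axes are the case's own. From -y to +y: tall end wall (30 mm above the rod's axis), first notch 13 mm wide, flat land (top 6 mm above the axis), second notch 11 mm wide, more land. Notch floors lie 4 mm below the axis.
- notch (a point): Floor centre of the first notch, 4 mm below the rod's axis and 29 mm from it. The second notch was set by hand: its centre lies 45 to 71 mm further along the case's +y, differs each time and is not measured. The handle, lowered lightly, rests on the land at a turn of 0.36 to 0.41 rad beside that notch, and goes down to level only over it (1.5 mm play each side).
- handle: The handle: a square steel stem, 8 x 8 mm, from the rod's axis (its origin is there) to a crossbar grip at its end. Its -x axis points along the stem to the grip, its y axis along the rod. Bearing on the rail's land or walls with more than about 35 N counts as forcing it; by leverage a push down on the grip bears on the land 2 to 3 times as hard.
- grip (a point): Centre of the handle's crossbar grip, a steel cylinder 14 mm in diameter and 24 mm long, parallel to the rod and 70 mm from its axis. With the handle in a notch it is level with the rod's axis, 24 mm above the case's top. It can be pinched from above across its two flat ends, or pushed.
- bolt (a joint): Slide of the bolt along the case's +y, in m: 0 within 2 mm at the start, growing as the bolt goes into the keeper; 0.043 to 0.073 in the second notch, at most 0.092. It rubs with about 2.5 N.
- turn (a joint): Turn of the handle about the rod's axis, in rad: 0 when level on the floor of a notch, growing as the grip is lifted (it goes up and back towards the rod on a 70 mm arc). It clears the land above 0.42 and stops at 0.85. Friction holds it where it is left, it does not fall by itself: about 1 to 1.5 N at the grip moves it.
- lipstick: Bystander: lipstick tube standing upright on the case's top behind the bolt (+x side), 21 mm diameter, 73 mm tall; origin at its foot.
- dish: Bystander: small painted ceramic jewellery dish on the lid behind the bolt, 84 mm across, 22 mm high; origin under its centre.
- cup: Bystander: makeup brush cup on the dresser beside the case, 76 mm across, 100 mm tall, with brushes up to 190 mm; origin under its centre.
- fan: Bystander: white mini fan on the dresser on the other side of the case, 84 mm across, 150 mm tall; origin under its centre.

How it is judged:
By the outcome, as a careful person would: the job done as asked, in the order asked, and still so for the second after the job is handed in, with the robot touching nothing.
It also fails if it takes over 72 s, if anything falls off the work surface, if the arm or the gripper's body presses on something with over 40 N, if the wrist force passes 120 N, or if a joint passes its speed limit or range.

## Working session

There is one attempt and no reset: what is moved stays moved. The work goes in short steps, Python scripts to look and compute and a tool call to move; the robot and the scene stay as the last step left them, time stands still between calls to the robot, and variables do not carry over. Pictures are saved under pics/ and viewed, at most 10 in all, crops included, and the job is handed in when it is done.

Besides the shell and the picture viewer there is one more tool, called after ">>>" in YAML: its name, and indented under it one key for each argument. send_rows: Moves the arm, as the interface text tells. Its arguments: {"type":"object","properties":{"moves":{"type":"array","items":{"type":"object","properties":{"dp":{"type":"array","items":{"type":"number"}},"spin":{"type":"number"}}}},"grip":{"type":"number"},"force":{"type":"number"}},"required":["moves"]}

```bash
mkdir -p pics; python3 - <<'E'
from plant import *
import cv2,numpy as np
s=read_state();print({k:np.round(v,3).tolist() for k,v in s.items()})
for n in ("scene","top"):
    d=snapshot(n);cv2.imwrite(f"pics/{n}0.png",d["img"][:,:,::-1]);np.savez(f"{n}0.npz",**d)
    print(n,np.round(d["mtx"],1).tolist(),np.round(d["R"],3).tolist(),np.round(d["t"],1).tolist())
E
```

```text
{'clock': 0.0, 'q': [-1.184, 0.239, -0.014, 1.319, -0.0, 1.571], 'qd': [-0.001, -0.0, -0.001, 0.0, -0.001, 0.002], 'tau': [-0.001, -53.878, 34.644, 0.018, -0.0, -0.0], 'tool_pos': [197.873, -485.837, 230.656], 'ee_rot': [[0.926, 0.377, -0.001], [0.377, -0.926, 0.001], [-0.0, -0.001, -1.0]], 'wrist_force': [-0.169, -0.188, -0.294], 'ft_torque': [0.032, -0.042, 0.057], 'finger_force': 0.0, 'finger_gap': 85.148}
scene [[384.2, 0.0, 280.3], [0.0, 384.2, 203.4], [0.0, 0.0, 1.0]] [[-0.873, 0.487, 0.009], [0.244, 0.455, -0.856], [-0.422, -0.745, -0.516]] [522.2, -47.5, 1377.5]
top [[428.8, 0.0, 284.7], [0.0, 428.8, 204.0], [0.0, 0.0, 1.0]] [[0.029, -1.0, 0.001], [-0.979, -0.029, -0.202], [0.202, 0.005, -0.979]] [-3.8, 610.0, 1268.0]
```

View pics/top0.png

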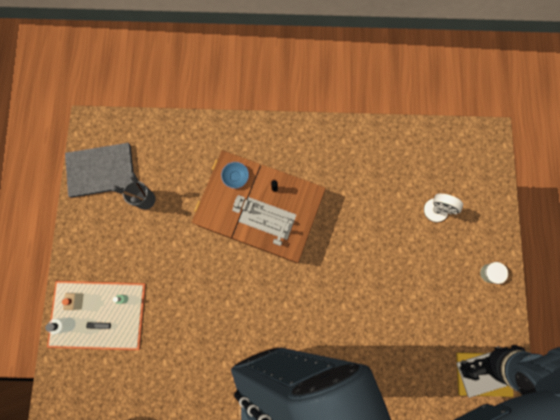

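View pics/scene0.png

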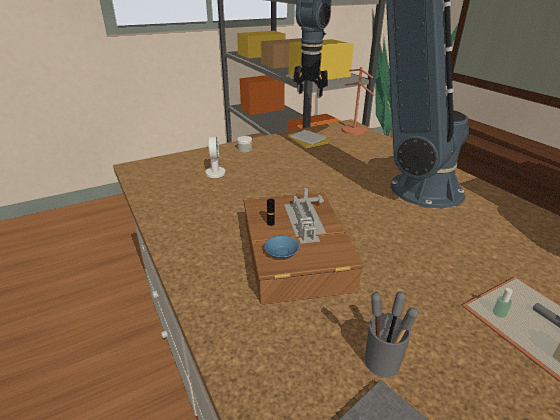

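The top view shows the case with corners near (222,152), (325,187), (298,262) and (195,225). The grip is near (280,240), the keeper near (240,203), the dish at (235,176) and the lipstick at (275,186). The bolt shuts towards image left. I'll get the case pose from the depth.

```bash
cat > h.py <<'E'
import numpy as np,cv2
def cloud(d):
    z=d["depth"];v,u=np.mgrid[:z.shape[0],:z.shape[1]]
    K=d["mtx"];c=np.stack([(u-K[0,2])/K[0,0]*z,(v-K[1,2])/K[1,1]*z,z],-1)
    return (c-d["t"])@d["R"]
def case_from(d):
    P=cloud(d);m=((P[...,2]>75)&(P[...,2]<150)&(d["depth"]>0)).astype(np.uint8)
    m[:140]=0;m[275:]=0;m[:,:185]=0;m[:,335:]=0
    m=cv2.morphologyEx(m,cv2.MORPH_OPEN,np.ones((5,5)))
    return P,m
E
python3 - <<'E'
from h import *
d=dict(np.load("top0.npz"));P,m=case_from(d)
z=P[...,2][m>0];print(np.percentile(z,[5,25,50,75,95]))
f=(m>0)&(abs(P[...,2]-np.median(z))<80)
c,_=cv2.findContours(m,0,1);c=max(c,key=cv2.contourArea)[:,0].astype(float)
# cast outline onto z=90
K=d["mtx"];r=np.c_[(c[:,0]-K[0,2])/K[0,0],(c[:,1]-K[1,2])/K[1,1],np.ones(len(c))]@d["R"]
C=-d["R"].T@d["t"];X=C+r*((90-C[2])/r[:,2])[:,None]
(cx,cy),(w,h),a=cv2.minAreaRect(X[:,:2].astype(np.float32));print(cx,cy,w,h,a)
for th in [np.radians(a),np.radians(a+90),np.radians(a-90)]:
    R=np.array([[np.cos(th),-np.sin(th)],[np.sin(th),np.cos(th)]])
    g=np.array([cx,cy])+R@np.array([-90,-95]);print(np.degrees(th),g)
q=P[225:248,268:295];mm=q[...,2]>103
print(np.median(q[mm],0))
for u,v in[(280,240),(282,236),(278,241),(240,203)]:print(u,v,P[v,u])
cv2.imwrite("pics/c.png",cv2.resize(d["img"][140:280,180:340,::-1],None,fx=5,fy=5*.8,interpolation=2)[:600])
E
```

```text
[ 85.26232822  88.02008008  90.08507286  92.54698615 116.54345527]
602.5125122070312 96.41656494140625 349.7915954589844 245.4965362548828 71.20586395263672
71.20586395263672 [663.45213201 -19.39087324]
161.20586395263672 [718.31995039 157.35618475]
-18.79413604736328 [486.70507403  35.47694514]
[518.14705343  27.57887189 118.21599317]
280 240 [494.07840042  24.62816536  89.2045435 ]
282 236 [505.39221528  18.96410724  95.91327402]
278 241 [487.54923079  29.98199621 117.95484904]
240 203 [602.75113703 149.36631158  91.85348033]
```

View pics/c.png

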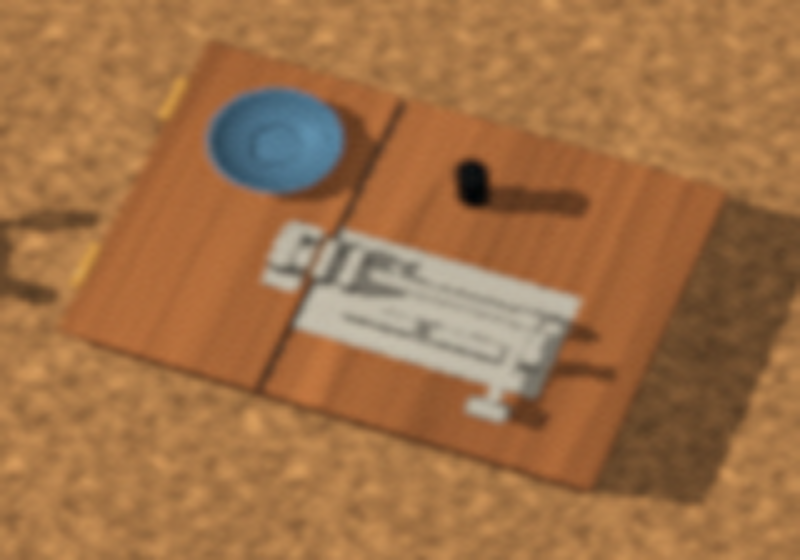

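The case's yaw is -18.8°, since its y axis runs along world (0.322, 0.947). That puts the grip near (487, 34, 114), and the pixel ray agrees within about 5 mm. I'll start the approach and watch q6 as I spin.

>>> send_rows:
  moves:
    - {"dp": [4, -3, 0], "spin": 4}
    - {"dp": [8, -6.4, 0], "spin": 8}
    - {"dp": [12, -9.6, 0], "spin": 12}
    - {"dp": [16, -13, 0], "spin": 16}
    - {"dp": [20, -16, 0], "spin": 20}
    - {"dp": [23, -18.5, 0], "spin": 20}

```text
clock: 0.85
tool_pos: [341.8, -226.3, 231.2]
ee_rot: [[0.999, 0.037, -0.0], [0.037, -0.999, 0.0], [-0.0, -0.0, -1.0]]
wrist_force: [0.8, 0.1, -0.2]
finger_gap: 85.2
finger_force: 0.0
```

```bash
python3 -c "
from plant import *
s=read_state();print(s['q'],s['tool_pos'],s['ee_rot'])"
```

```text
[-5.85113037e-01  4.09282343e-02 -2.51381618e-01  1.27870909e+00
  1.79864352e-04  2.51906346e+00] [ 341.75946227 -226.34974442  231.18926544] [[ 9.99300095e-01  3.74073943e-02 -8.62436602e-05]
 [ 3.74074165e-02 -9.99300060e-01  2.72891821e-04]
 [-7.59751230e-05 -2.75926975e-04 -9.99999959e-01]]
```

>>> send_rows:
  moves:
    - {"dp": [1, -2, 0], "spin": -10}
    - {"dp": [3, -5, 0], "spin": -20}
    - {"dp": [5, -8, 0], "spin": -30}
    - {"dp": [6.5, -11, 0], "spin": -40}
    - {"dp": [8.5, -14, 0], "spin": -50}
    - {"dp": [10, -17, 0], "spin": -60}
    - {"dp": [12, -20, 0], "spin": -70}
    - {"dp": [14, -23, 0], "spin": -80}
    - {"dp": [15.5, -25.6, 0], "spin": -90}
    - {"dp": [15.5, -25.6, 0], "spin": -100}
    - {"dp": [15.5, -25.6, 0], "spin": -110}
    - {"dp": [15.5, -25.6, 0], "spin": -120}

```text
clock: 2.35
tool_pos: [486.3, 33.7, 230.9]
ee_rot: [[-0.537, 0.843, -0.001], [0.843, 0.537, 0.0], [0.001, -0.001, -1.0]]
wrist_force: [-0.2, 0.8, 0.0]
finger_gap: 85.5
finger_force: 0.0
```

>>> send_rows:
  moves:
    - {"dp": [0, 0, 0], "spin": -10}
    - {"dp": [0, 0, 0], "spin": -20}
    - {"dp": [0, 0, 0], "spin": -30}
    - {"dp": [0, 0, 0], "spin": -39}
    - {"dp": [0, 0, 0], "spin": -39}
  grip: 60

```text
clock: 2.98
tool_pos: [486.3, 33.6, 231.0]
ee_rot: [[-0.946, 0.324, -0.001], [0.324, 0.946, 0.0], [0.001, -0.0, -1.0]]
wrist_force: [-0.7, -0.2, 0.5]
finger_gap: 51.2
finger_force: 0.0
```

```bash
python3 - <<'E'
from plant import *
import cv2,numpy as np
d=snapshot("wrist");cv2.imwrite("pics/w1.png",d["img"][:,:,::-1]);np.savez("w1.npz",**d)
s=read_state();print(s['q'],s['tool_pos'],s['wrist_force'])
E
```

```text
[ 6.88661978e-02  1.74412932e-01 -9.69362932e-02  1.29998940e+00
  1.08725138e-04  4.01096090e-01] [486.33289158  33.57837959 231.10710625] [ 0.35426345 -0.19092304  0.1861142 ]
```

View pics/w1.png

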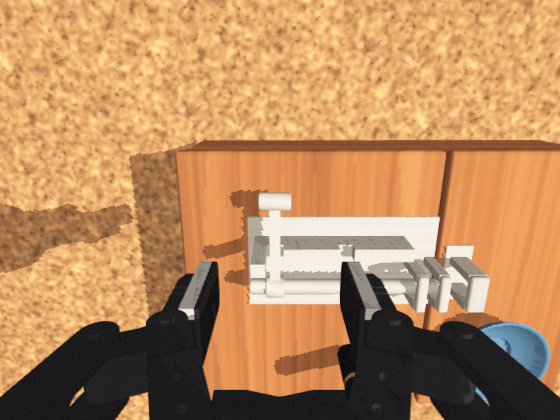

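The wrist view shows the grip at (275,201), the rod along row ~288 and the rail land at row ~255. What may be the second notch shows near (350,252), and the arches span columns 410–485. I'll measure these.

```bash
python3 - <<'E'
from h import *
d=dict(np.load("w1.npz"));P=cloud(d)
th=np.radians(-18.8);cx=np.array([np.cos(th),np.sin(th)]);cy=np.array([-cx[1],cx[0]])
# edge orientation/grip
top=P[150:330,185:430];print("case top z",np.median(top[...,2]))
q=P[190:212,255:296];m=q[...,2]>106;g=q[m];print("grip",m.sum(),g.mean(0),"min/max y",np.ptp(g[:,:2]@cy),np.ptp(g[:,:2]@cx),g[:,2].max())
g0=g[:,:2].mean(0);ylo,yhi=np.percentile(g[:,:2]@cy,[1,99]);print("y mid",(ylo+yhi)/2,"mean",g0@cy,"x",g0@cx, "grip world",g0)
# rod axis direction: high pts along rod
R=P[225:300,250:400].reshape(-1,3);R=R[(R[:,2]>112)]
rel=np.c_[(R[:,:2]-g0)@cx,(R[:,:2]-g0)@cy,R[:,2]]
rod=rel[(abs(rel[:,0]-70)<7)&(rel[:,1]>10)&(rel[:,1]<100)]
print("rod slope",np.polyfit(rod[:,1],rod[:,0],1), rod[:,2].max())
A=P[215:300,240:430].reshape(-1,3);rel=np.c_[(A[:,:2]-g0)@cx,(A[:,:2]-g0)@cy,A[:,2]]
for y in range(-16,100,2):
    s=rel[(abs(rel[:,0]-41)<4)&(abs(rel[:,1]-y)<1)]
    if len(s):print(y,len(s),np.round(np.percentile(s[:,2],[10,50,90]),1),end=' | ')
E
```

```text
case top z 91.45685098151591
grip 612 [484.63640048  30.32330126 122.73718729] min/max y 23.968796131144558 86.24870885355489 374.20565126770987
y mid 184.77475202071275 mean 184.88721723893246 x 449.0085301738722 grip world [484.63640048  30.32330126]
rod slope [-6.06527385e-03  7.00562232e+01] 122.2707966840379
-16 86 [ 98.3 127.9 144.4] | -14 108 [ 97.8 128.4 144.7] | -12 106 [101.7 131.2 144.8] | -10 109 [ 97.6 129.  144.8] | -8 105 [ 99.4 128.6 144.9] | -6 72 [ 96.5 110.9 140.6] | -4 24 [104.  111.3 119.4] | -2 30 [118.  118.7 119.2] | 0 28 [118.2 118.6 119.2] | 2 20 [117.4 118.5 119.3] | 4 37 [ 99.7 117.3 119.3] | 6 49 [ 95.6 110.3 120.2] | 8 57 [ 93.8 109.  120.5] | 10 64 [ 96.2 115.4 120.7] | 12 67 [ 93.8 114.9 120.8] | 14 54 [ 94.8 110.5 120.4] | 16 67 [ 93.4 115.3 120.5] | 18 64 [ 96.5 116.5 120.7] | 20 60 [ 94.8 111.8 120.7] | 22 63 [ 96.  115.3 120.9] | 24 64 [ 95.4 117.  121.1] | 26 61 [ 93.9 113.2 120.9] | 28 60 [ 96.3 115.3 120.7] | 30 66 [ 94.2 113.9 121.1] | 32 55 [ 96.1 113.5 120.7] | 34 65 [ 94.2 114.8 120.9] | 36 64 [ 95.8 115.7 121. ] | 38 62 [ 94.9 114.1 121. ] | 40 60 [ 95.7 114.3 120.8] | 42 63 [ 95.  116.8 121. ] | 44 62 [ 94.  112.8 120.8] | 46 59 [ 96.5 114.9 120.8] | 48 59 [ 96.  115.9 121. ] | 50 33 [ 92.5 101.8 110.3] | 52 51 [ 93.1 109.6 110.8] | 54 41 [ 92.5 106.3 110.9] | 56 48 [ 94.7 109.1 110.7] | 58 48 [ 92.7 109.6 111. ] | 60 78 [ 97.5 113.2 120.5] | 62 62 [ 93.8 113.9 121. ] | 64 62 [ 94.7 114.1 120.9] | 66 56 [ 94.1 113.4 120.6] | 68 69 [ 95.3 113.8 121. ] | 70 60 [ 93.6 113.6 120.9] | 72 62 [ 95.9 116.3 121. ] | 74 61 [ 93.7 114.9 120.8] | 76 61 [ 93.5 112.9 120.9] | 78 61 [ 96.8 115.  120.7] | 80 64 [ 93.4 112.1 120.9] | 82 60 [ 95.3 115.6 120.8] | 84 60 [ 95.2 115.  120.9] | 86 59 [ 95.5 113.3 120.6] | 88 60 [ 95.2 115.3 121. ] | 90 63 [ 95.1 112.5 120.6] | 92 65 [ 94.9 113.2 120.9] | 94 55 [ 96.6 116.  120.6] | 96 63 [ 93.9 111.9 120.6] | 98 65 [ 94.7 113.3 120.8] |
```

The second notch shows clearly in depth: its floor spans 49.5–60 mm along +y from the present grip, so its centre is about 54.7 mm away. The land is at 121 and the floor at 110.7, which match the given sizes. Next I descend to pinch.

>>> send_rows:
  moves:
    - {"dp": [0.05, -0.35, 2]}
    - {"dp": [0.05, -0.35, 5]}
    - {"dp": [0.05, -0.35, 8]}
    - {"dp": [0.05, -0.35, 10.5]}
    - {"dp": [0.05, -0.35, 12]}
    - {"dp": [0.05, -0.35, 13]}
    - {"dp": [0.05, -0.35, 13.3]}
    - {"dp": [0.05, -0.35, 13.3]}
  grip: 50

```text
$.moves[0]: bad value
```

```bash
python3 - <<'E'
from plant import *
import cv2,numpy as np
d=snapshot("wrist");cv2.imwrite("pics/w2.png",d["img"][:,:,::-1]);np.savez("w2.npz",**d)
s=read_state();print(s['tool_pos'],s['wrist_force'],s['finger_gap'])
E
```

```text
[486.39646987  33.56629201 231.15391554] [-0.05200535 -0.6603067  -0.21363621] 50.954470607868
```

View pics/w2.png

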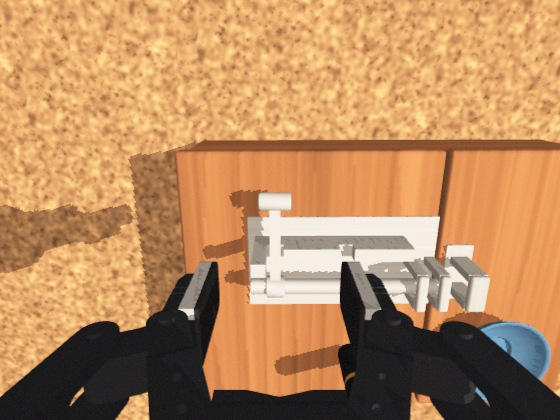

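The call was refused because each row needs a spin, so the picture is unchanged: grip at (275,201), fingers still above. I'll resend with spin included.

>>> send_rows:
  moves:
    - {"dp": [0.05, -0.35, 2], "spin": 0}
    - {"dp": [0.05, -0.35, 5], "spin": 0}
    - {"dp": [0.05, -0.35, 8], "spin": 0}
    - {"dp": [0.05, -0.35, 10.5], "spin": 0}
    - {"dp": [0.05, -0.35, 12], "spin": 0}
    - {"dp": [0.05, -0.35, 13], "spin": 0}
    - {"dp": [0.05, -0.35, 13.3], "spin": 0}
    - {"dp": [0.05, -0.35, 13.3], "spin": 0}
  grip: 50

```text
clock: 4.08
tool_pos: [485.1, 30.5, 98.6]
ee_rot: [[-0.946, 0.323, 0.0], [0.323, 0.946, 0.0], [-0.0, 0.0, -1.0]]
wrist_force: [-0.1, -0.7, -1.3]
finger_gap: 42.6
finger_force: 0.0
```

```bash
python3 - <<'E'
from plant import *
import cv2,numpy as np
d=snapshot("wrist");cv2.imwrite("pics/w3.png",d["img"][:,:,::-1]);np.savez("w3.npz",**d)
s=read_state();print(s['tool_pos'],s['wrist_force'],s['finger_gap'])
E
```

```text
[485.22262785  30.46932949  98.78341568] [-0.19459737 -0.75093671  0.50682815] 42.73662515892064
```

View pics/w3.png

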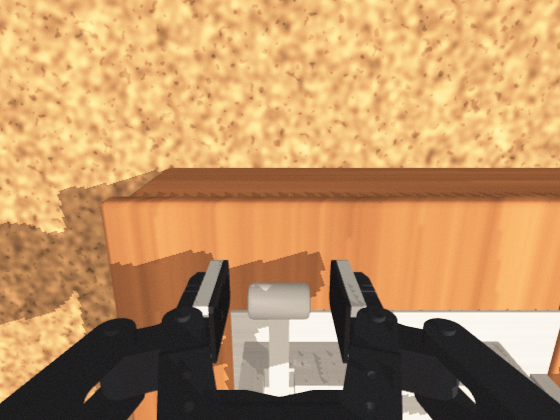

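The grip (248–310, row 300) is centred between the pads (inner edges ~225 and ~335). Now I close gently.

>>> send_rows:
  moves:
    - {"dp": [0, 0, 0], "spin": 0}
    - {"dp": [0, 0, 0], "spin": 0}
    - {"dp": [0, 0, 0], "spin": 0}
    - {"dp": [0, 0, 0], "spin": 0}
    - {"dp": [0, 0, 0], "spin": 0}
  grip: 15
  force: 20

```text
clock: 4.75
tool_pos: [485.2, 30.4, 98.6]
ee_rot: [[-0.946, 0.323, 0.001], [0.323, 0.946, 0.0], [-0.001, 0.0, -1.0]]
wrist_force: [-0.7, -1.3, 6.0]
finger_gap: 23.4
finger_force: 23.3
```

>>> send_rows:
  moves:
    - {"dp": [0, 0, -0.35], "spin": 0}
    - {"dp": [-0.03, 0, -0.7], "spin": 0}
    - {"dp": [-0.1, 0, -1.2], "spin": 0}
    - {"dp": [-0.2, 0, -1.7], "spin": 0}
    - {"dp": [-0.37, 0, -2.25], "spin": 0}
    - {"dp": [-0.57, 0, -2.75], "spin": 0}
    - {"dp": [-0.8, 0, -3.25], "spin": 0}
    - {"dp": [-1.05, 0, -3.7], "spin": 0}
    - {"dp": [-1.05, 0, -3.7], "spin": 0}

```text
clock: 5.88
tool_pos: [494.7, 27.0, 135.6]
ee_rot: [[-0.946, 0.323, -0.0], [0.323, 0.946, 0.0], [0.0, 0.0, -1.0]]
wrist_force: [-3.0, 0.2, 0.6]
finger_gap: 23.3
finger_force: 21.6
```

```bash
python3 - <<'E'
from plant import *
import cv2,numpy as np
d=snapshot("wrist");cv2.imwrite("pics/w4.png",d["img"][:,:,::-1]);np.savez("w4.npz",**d)
s=read_state();print(s['tool_pos'],s['wrist_force'],s['finger_gap'])
E
```

```text
[494.60553212  27.06558354 135.47072574] [-2.82140703  1.04589695  0.47563875] 23.38133044848589
```

View pics/w4.png

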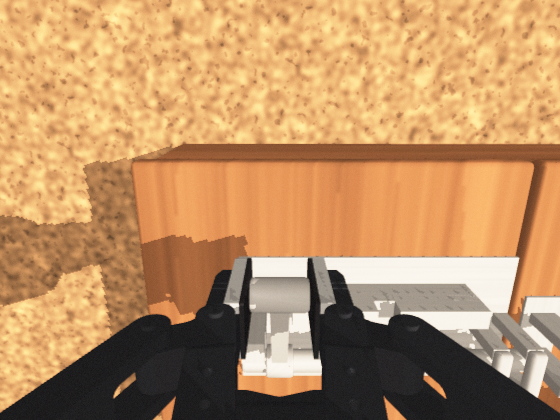

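The handle is lifted and held between the pads at (280,293), and the second notch shows on the rail near (385,308). Next I slide along +y to the measured notch.

>>> send_rows:
  moves:
    - {"dp": [0, 0.4, 0], "spin": 0}
    - {"dp": [0, 1.0, 0], "spin": 0}
    - {"dp": [0.01, 1.7, 0], "spin": 0}
    - {"dp": [0.01, 2.4, 0], "spin": 0}
    - {"dp": [0.02, 3.1, 0], "spin": 0}
    - {"dp": [0.02, 3.8, 0], "spin": 0}
    - {"dp": [0.03, 4.5, 0], "spin": 0}
    - {"dp": [0.03, 5.0, 0], "spin": 0}
    - {"dp": [0.03, 5.35, 0], "spin": 0}
    - {"dp": [0.03, 5.43, 0], "spin": 0}
    - {"dp": [0.03, 5.43, 0], "spin": 0}

```text
clock: 7.3
tool_pos: [512.1, 78.7, 135.3]
ee_rot: [[-0.946, 0.323, 0.0], [0.323, 0.946, 0.001], [0.0, 0.001, -1.0]]
wrist_force: [-3.7, 1.0, -0.7]
finger_gap: 23.4
finger_force: 21.5
```

```bash
python3 - <<'E'
from plant import *
from h import *
d=snapshot("wrist");cv2.imwrite("pics/w5.png",d["img"][:,:,::-1]);np.savez("w5.npz",**d)
s=read_state();print(s['tool_pos'],s['wrist_force'],s['finger_gap'])
P=cloud(d);R=s['ee_rot'];Q=(P-s['tool_pos'])@R
m=(Q[...,2]<45)&(Q[...,2]>-25)&(d['depth']>0)
# grip & rod/stem region
for x0 in(-25,-30,-34,-38,-41,-45):
  for y in range(-24,25,2):
    s_=Q[m&(abs(Q[...,0]-x0)<2)&(abs(Q[...,1]-y)<1)]
    if len(s_):print((y,len(s_),round(float(np.median(s_[:,2])),0)),end=' ')
  print(x0)
E
```

```text
[512.14869007  78.68053863 135.32522438] [-4.08967191  0.04224245  0.40819495] 23.134302611139994
(-16, 1, 44.0) (-14, 2, 43.0) (-12, 3, 44.0) (-8, 3, 44.0) (-6, 2, 44.0) (-4, 14, -4.0) (-2, 17, -4.0) (0, 26, -4.0) (2, 19, -4.0) (4, 9, -5.0) (6, 1, 43.0) (8, 3, 43.0) (10, 1, 43.0) (12, 2, 43.0) (14, 3, 43.0) -25
(-14, 19, 15.0) (-12, 29, 15.0) (-10, 28, 15.0) (-8, 28, 15.0) (-6, 21, 15.0) (-4, 12, -1.0) (-2, 18, -1.0) (0, 18, -1.0) (2, 20, -2.0) (4, 7, -2.0) (6, 26, 15.0) (8, 30, 15.0) (10, 31, 15.0) (12, 24, 15.0) (14, 14, 15.0) -30
(-14, 22, 15.0) (-12, 25, 15.0) (-10, 26, 15.0) (-8, 27, 15.0) (-6, 24, 15.0) (-4, 14, 1.0) (-2, 16, 1.0) (0, 17, 1.0) (2, 20, 0.0) (4, 8, 1.0) (6, 29, 15.0) (8, 26, 15.0) (10, 27, 15.0) (12, 27, 15.0) (14, 22, 15.0) -34
(-14, 17, 15.0) (-12, 17, 15.0) (-10, 16, 15.0) (-8, 16, 15.0) (-6, 14, 15.0) (-4, 11, 3.0) (-2, 17, 3.0) (0, 15, 3.0) (2, 19, 3.0) (4, 4, 3.0) (6, 16, 15.0) (8, 16, 15.0) (10, 15, 15.0) (12, 18, 15.0) (14, 17, 15.0) -38
(-4, 10, 4.0) (-2, 15, 5.0) (0, 15, 5.0) (2, 17, 5.0) (4, 6, 5.0) -41
(-4, 7, 7.0) (-2, 14, 7.0) (0, 14, 7.0) (2, 13, 6.0) (4, 5, 7.0) -45
```

View pics/w5.png

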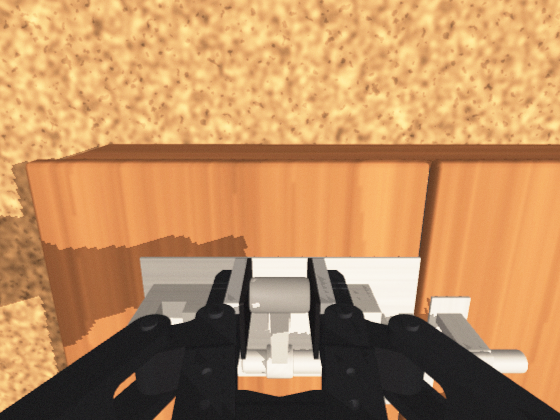

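The view shows the rod through the keeper out to (520,362). The stem (column ~280) is over the notch, with land visible symmetrically beyond ±5.5 mm. Now I lower and feel for the notch.

>>> send_rows:
  moves:
    - {"dp": [0.15, 0, 0.25], "spin": 0}
    - {"dp": [0.28, 0, 0.5], "spin": 0}
    - {"dp": [0.4, 0, 0.75], "spin": 0}
    - {"dp": [0.46, 0, 0.9], "spin": 0}
    - {"dp": [0.5, 0, 1.0], "spin": 0}
    - {"dp": [0.53, 0, 1.08], "spin": 0}
    - {"dp": [0.53, 0, 1.08], "spin": 0}

```text
clock: 8.22
tool_pos: [507.4, 80.3, 124.5]
ee_rot: [[-0.946, 0.323, 0.0], [0.323, 0.946, 0.0], [-0.0, 0.0, -1.0]]
wrist_force: [1.0, 0.1, 1.2]
finger_gap: 23.6
finger_force: 21.9
```

>>> send_rows:
  moves:
    - {"dp": [0.03, 0, 0.06], "spin": 0}
    - {"dp": [0.06, 0, 0.12], "spin": 0}
    - {"dp": [0.08, 0, 0.18], "spin": 0}
    - {"dp": [0.08, 0, 0.18], "spin": 0}

```text
clock: 8.72
tool_pos: [506.6, 80.5, 122.8]
ee_rot: [[-0.946, 0.323, 0.001], [0.323, 0.946, 0.0], [-0.001, 0.0, -1.0]]
wrist_force: [4.1, -0.7, 0.0]
finger_gap: 23.3
finger_force: 21.9
```

No resistance below the land's contact turn, so it is entering the notch. Continuing slowly.

>>> send_rows:
  moves:
    - {"dp": [0.03, 0, 0.15], "spin": 0}
    - {"dp": [0.08, 0, 0.3], "spin": 0}
    - {"dp": [0.12, 0, 0.45], "spin": 0}
    - {"dp": [0.16, 0, 0.6], "spin": 0}
    - {"dp": [0.16, 0, 0.6], "spin": 0}

```text
clock: 9.35
tool_pos: [504.5, 81.2, 116.5]
ee_rot: [[-0.946, 0.323, -0.001], [0.323, 0.946, 0.0], [0.001, 0.0, -1.0]]
wrist_force: [1.9, 0.4, 0.6]
finger_gap: 23.4
finger_force: 22.0
```

>>> send_rows:
  moves:
    - {"dp": [0.06, 0, 0.25], "spin": 0}
    - {"dp": [0.1, 0, 0.5], "spin": 0}
    - {"dp": [0.14, 0, 0.75], "spin": 0}
    - {"dp": [0.18, 0, 1.0], "spin": 0}
    - {"dp": [0.2, 0, 1.25], "spin": 0}
    - {"dp": [0.2, 0, 1.25], "spin": 0}

```text
clock: 10.1
tool_pos: [502.5, 81.7, 103.9]
ee_rot: [[-0.946, 0.323, -0.001], [0.323, 0.946, 0.0], [0.001, -0.0, -1.0]]
wrist_force: [-1.1, 2.2, 2.0]
finger_gap: 23.7
finger_force: 22.3
```

>>> send_rows:
  moves:
    - {"dp": [0.02, 0, 0.15], "spin": 0}
    - {"dp": [0.02, 0, 0.3], "spin": 0}
    - {"dp": [0.02, 0, 0.45], "spin": 0}
    - {"dp": [0.02, 0, 0.45], "spin": 0}

```text
clock: 10.6
tool_pos: [502.5, 81.7, 99.6]
ee_rot: [[-0.946, 0.323, -0.0], [0.323, 0.946, 0.0], [0.0, -0.0, -1.0]]
wrist_force: [-2.1, 2.6, 3.3]
finger_gap: 23.5
finger_force: 22.7
```

>>> send_rows:
  moves:
    - {"dp": [0, 0, 0.05], "spin": 0}
    - {"dp": [0, 0, 0.1], "spin": 0}
    - {"dp": [0, 0, 0.1], "spin": 0}

```text
clock: 10.98
tool_pos: [502.5, 81.8, 99.1]
ee_rot: [[-0.946, 0.323, -0.0], [0.323, 0.946, 0.0], [0.0, 0.0, -1.0]]
wrist_force: [-4.2, 2.5, 8.6]
finger_gap: 23.3
finger_force: 23.3
```

Contact with the floor at z 99.1, about the start height of 98.6. Releasing and checking.

>>> send_rows:
  moves:
    - {"dp": [0, 0, -0.03], "spin": 0}
    - {"dp": [0, 0, -0.03], "spin": 0}
    - {"dp": [0, 0, -0.03], "spin": 0}
    - {"dp": [0, 0, -0.03], "spin": 0}
  grip: 50

```text
clock: 11.48
tool_pos: [502.7, 81.6, 98.9]
ee_rot: [[-0.946, 0.323, -0.0], [0.323, 0.946, -0.0], [0.0, -0.0, -1.0]]
wrist_force: [0.4, 0.4, 0.6]
finger_gap: 42.7
finger_force: 0.0
```

>>> send_rows:
  moves:
    - {"dp": [0, 0, -1], "spin": 0}
    - {"dp": [0, 0, -3], "spin": 0}
    - {"dp": [0, 0, -6], "spin": 0}
    - {"dp": [0, 0, -9], "spin": 0}
    - {"dp": [0, 0, -12], "spin": 0}
    - {"dp": [0, 0, -13.2], "spin": 0}
    - {"dp": [0, 0, -13.2], "spin": 0}

```text
clock: 12.35
tool_pos: [503.0, 81.8, 231.5]
ee_rot: [[-0.946, 0.323, 0.001], [0.323, 0.946, 0.0], [-0.001, 0.001, -1.0]]
wrist_force: [-0.2, -0.3, -0.6]
finger_gap: 42.9
finger_force: 0.0
```

```bash
python3 - <<'E'
from plant import *
from h import *
d=snapshot("wrist");cv2.imwrite("pics/w6.png",d["img"][:,:,::-1])
s=read_state();print(s['tool_pos'],s['wrist_force'],s['finger_gap'])
P=cloud(d);Q=(P-np.array([502.5,81.7,0]))@np.array([[.946,.323,0],[-.323,.946,0],[0,0,1.]]).T
Q[...,:2]=np.stack([(P[...,0]-502.5)*.946-(P[...,1]-81.7)*.323,(P[...,0]-502.5)*.323+(P[...,1]-81.7)*.946],-1)
for x in range(-4,72,4):
    q=Q[(abs(Q[...,0]-x)<2)&(abs(Q[...,1])<2.5)];print(x,len(q),np.round(np.median(q[:,2]),1),end=' | ')
g=Q[(abs(Q[...,0])<6)&(abs(Q[...,1])<20)&(Q[...,2]>110)];print("grip y",g[:,1].min(),g[:,1].max())
E
```

```text
[502.57181449  81.70062856 230.58572141] [-0.12033281  0.08794286 -0.77355217] 42.61629586845702
-4 69 115.7 | 0 71 120.1 | 4 34 120.8 | 8 29 118.4 | 12 36 118.4 | 16 38 118.4 | 20 32 118.2 | 24 37 118.2 | 28 35 118.5 | 32 33 118.5 | 36 36 118.4 | 40 34 118.5 | 44 33 118.4 | 48 34 118.6 | 52 32 118.5 | 56 35 118.4 | 60 34 118.6 | 64 35 119.0 | 68 45 121.6 | grip y -11.804275038323883 11.415782369489325
```

View pics/w6.png

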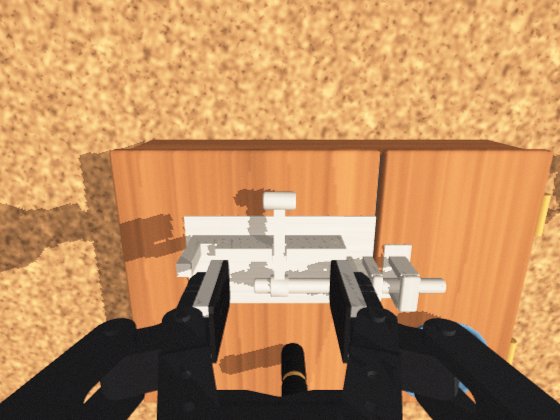

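The stem (column 280) lies level at z 118.4 along its whole length, below the 121 land, so it is fully in the notch. The rod passes through the keeper to (445,286), the lipstick is standing, and the gripper is clear.

```bash
python3 -c "
from plant import *
print(hand_in())"
```

```text
the job is handed in; nothing more can be done
None
```

The case is bolted: the bolt is through the keeper, the handle lies level in the second notch and is released, and the job is handed in after about 12 s; wrist force never read above 9 N, but I checked the bystanders only by eye in the last wrist picture.

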